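# Pry open the sample box and hold up the jar carrier

### The job

Pry up the lid of the wooden sample box by its front lip with the spatula's blade, swing the lid right up and back, and lay the spatula down on the bench. Then lift the carrier with its two sample jars out of the box by its handle and hold it directly above the box, level and still, with its underside at least 5 cm above the box's rim, for at least three seconds; the program finishes while still holding it there. Leave the other things on the bench alone, and keep both jars upright in their wells.

Things in the scene. Friction and masses are not known exactly. Their poses are not given: they have to be found in the camera images.
- box: (All sizes in mm.) Open-topped wooden sample box fixed to the bench, 150 (x) x 190 (y) x 70 high, walls and floor 6 thick. Origin: centre of its underside, on the bench. Its -x face is the front with the lid's lip; the hinge is along the top of its far +x face. It stands turned by up to about 15 degrees, to the left or to the right of the middle of the bench.
- lid (a joint): Lid hinge of the box, rad: 0 shut, growing as the lid swings up and back, stop at 1.85 (leaning back past upright). The hinge is stiff: the lid (140 g) stays at whatever angle it is left; about 2 N upwards at the lip opens it. The lid is a plain flat wooden board 165 x 190 x 8 thick lying on the box's rim, its underside at 70 above the bench; it has no knob and overhangs the front face by 15 (the lip), free underneath.
- lid_lip (a point): Middle of the lid's front edge, on the lid's underside: 165 from the hinge line; moves with the lid. x axis: from the lip towards the hinge (when shut, the box's x); z out of the lid's top.
- lid_hinge (a point): Middle of the hinge line, at the top of the box's far wall, 70 above the bench: box frame (75, 0, 70) mm. Axes as the box's; the hinge line runs along y.
- carrier: White carrier plate 75 (x) x 130 (y) x 14 thick with a steel handle like a bridge over its middle, 58 high in all; 120 to 195 g. Origin: centre of its underside; z up. It stands loose inside the box on the 6 thick floor, its long side along the box's y to within 5 degrees, somewhere near the middle, hidden while the lid is shut. Two wells 10 deep and 31 wide at y = -45 and +45 hold the jars.
- carrier_handle (a point): Centre of the carrier handle's crossbar, 51 above the carrier's underside. The bar runs along the carrier's y: 50 long, 12 thick (x), 14 high (z). Pinch it across x; some 25 or more is free each side, inside the box. The posts below it are at y = -22 and +22.
- jar_a: Small round glass sample jar with white cap, 29 across, 36 high, 20 to 45 g, loose in the carrier's well at y = -45. Origin: centre of its underside, 4 above the carrier's underside when seated.
- jar_b: The same kind of jar in the carrier's well at y = +45.
- spatula: Mounting spatula lying on the bench, 185 long: dark wooden handle 100 x 14 wide x 16 high from x = -85 to +15, a short steel neck to x = 26, then a flat steel blade 18 wide, 2.5 thick to x = +100, its mid-plane 8 above the handle's underside. Origin: on the underside of the handle, 15 behind its front end; x towards the blade's tip, z up. 60 g. It starts on the other side of the bench's middle from the box, pointing roughly away from the robot.
- spatula_grip (a point): Point in the middle of the handle's thickness above the spatula's origin (8 up), a good place to grip it across its width (14).
- spatula_tip (a point): End of the blade, 100 ahead of the origin along x and 8 above the underside level; axes as the spatula's.
- oil_bottle: Bystander: small amber bottle, 38 across, 75 high, at one side. Origin: centre of its underside.
- dish: Bystander: closed glass dish, 88 across, 20 high, near the middle of the bench, between spatula and box or nearer the robot. Origin: centre of its underside.
- mailer: Bystander: white plastic slide case, 85 x 32 x 18 high, at one side. Origin: centre of its underside.
There are look-alikes about, which are no part of the job. Of the things like the spatula, leave any that is orange; of the rest the smaller one is meant.

How it is judged:
By the outcome, as a careful person would: the job done as asked, in the order asked, and still so for the second after the job is handed in, while the arm keeps its last pose, push and grip.
It also fails if it takes over 72 s, if anything falls off the work surface, if the arm or the gripper's body presses on something with over 40 N, if the wrist force passes 120 N, or if a joint passes its speed limit or range.

### The arm

A 6-joint arm with a two-finger parallel gripper is mounted at the origin on the work surface. World frame = base frame: x ahead of the robot, y to its left, z up, the work surface at z = 0. Lengths are in mm, angles in rad, forces in N, time in s.
With the tool pointing down it reaches from about 275 to 1000 mm from the base axis. Payload 8.4 kg.
Tool frame: the origin (TCP) lies at the very end of the fingers, on their centre line; the grasp point (between the pads) lies 19 mm behind it (r.pinch_z is the distance from the TCP to the grasp point, in mm); z points along the fingers, y is the direction in which the jaws open and shut (so a half turn about z gives the same grasp; the last joint's range is limited). The gripper opens to 85 mm and grips with 20 to 120 N. Pads are 22 mm wide; open, the fingers measure 114 mm over their backs; the gripper's body (76 mm by 85 mm) begins 54 mm behind the grasp point. The pads swing forward as they close: fully open they stand 13 mm farther back than shut.
Start: joints at [-1.184, 0.353, 1.633, -0, 1.155, -0.002], TCP at [236.923, -578.356, 231.281] pointing down, gripper open.
Joint ranges: [-2.63, 2.63], [-0.92, 2.1], [0.06, 2.66], [-1.3, 4.44], [0, 2.69], [-3.02, 3.02]. Speed limits (rad/s): [2.22, 2.22, 2.79, 3.14, 3.14, 3.14].

### API

Orientations are given as [roll, pitch, yaw] about the fixed x, y, z axes, in that order (R = Rz(yaw) Ry(pitch) Rx(roll)).
In Python, from rig import r, optics gives the robot as it stands.
- The arm moves only by the shell command python3 -m creep 'ROWS' [FORCE]. ROWS is JSON, a list of rows, each an object with "dp": the shift along the tool's x, y, z in mm, a list of three; "angular": the turn, a rotation vector about the tool's x, y, z in rad, a list of three; "fingers": the finger opening in mm, from 0 to 85.4. In form: [{"dp": [dx, dy, dz], "angular": [wx, wy, wz], "fingers": fingers}, ...]. A call has 1 to 5 rows; each row is the pose to reach, as a shift and turn from the pose commanded when the call began, along the tool's axes at that moment; what a row does not reach only later rows make up. A row lasts 1/12 s, in which the tool goes at most 41.7 mm and 7.16 degrees, less where a joint would pass 70% of its speed; a pose out of reach is approached as far as the arm can. A call with a gripper value outside its range is refused whole. The fingers move at their own pace and stop on an object; FORCE is the grip in N (left out, the last holds). Time passes only in rows, so rows that repeat a pose let the fingers close. It gives the time, the measured TCP pose, the force and the opening at its end, in the units of the state.
- r.sense(): the state, without advancing time (a new reading comes with each control period).
- optics.grab_frame(name): name is "scene" or "top" or "wrist"; returns the picture (384x512x3 uint8, blue, green, red); there is no depth.
- optics.camera_params(name): a dict with "fx", "fy", "cx", "cy" (pixels), "eye" and "rotation" of the camera in the world; the wrist camera has in their place "T_tool_cam" (4x4, takes a point from camera to tool coordinates, whose origin is the TCP and whose axes are the flange's). Camera axes: x right, y up, looking along -z (the intrinsics and any distortion apply to the point x, -y, -z); pixel columns grow to the right and rows downward; lengths in mm; the calibration is good to about 2 mm. A picture is of the moment at which its call begins: read the wrist's pose just before it. camera_params takes no time and is no camera call.
- r.sign_off(): hands the job in, once; it reports no verdict.
The state is a dict: "clock": time; "qpos": joint angles; "qvel": joint speeds; "joint_efforts": joint torques, N m; "eef_pos": TCP position; "tcp_rot": TCP orientation; "contact_force": force on the tool from outside, world axes, zero at the start; "wrist_torque": the same for the moment, N m; "opening": opening from 0.0 (shut) to 1.0 (fully open).
Only numpy, scipy, OpenCV 4.12 (cv2) and the standard library are available. Lean on these libraries where they do the work, as an engineer would, in place of code of your own. Each camera call takes 0.05 s, during which the arm holds its last target.

## Working session

There is one attempt and no reset: what is moved stays moved. The work goes in short steps, Python scripts to look and compute and a shell command to move; the robot and the scene stay as the last step left them, time stands still between calls to the robot, and variables do not carry over. Pictures are saved under pics/ and viewed, and the job is handed in when it is done.

```bash
ls -la; mkdir -p pics; python3 - <<'E'
from rig import r, optics
import cv2
print(r.sense()); print(r.pinch_z)
for n in ("scene","top","wrist"):
    p=optics.camera_params(n); print(n,p)
for n in ("scene","top"):
    cv2.imwrite(f"pics/{n}0.png",cv2.resize(optics.grab_frame(n),None,fx=1.5,fy=1.5))
E
```

```text
total 12
drwxr-xr-x  3 agent agent 4096 Dec  6 17:52 .
drwxr-xr-x 23 root  root  4096 Dec  6 17:52 ..
drwxr-xr-x  2 agent agent 4096 Dec  6 17:52 pics
{'clock': 0.0, 'qpos': array([-1.18438750e+00,  3.53613148e-01,  1.63416619e+00,  1.53525014e-05,
        1.15519948e+00, -2.41777647e-03]), 'qvel': array([ 0.00032388,  0.00010017, -0.00024908,  0.00106542, -0.00071988,
        0.00111658]), 'joint_efforts': array([ 2.10607104e-03, -6.05226374e+01, -3.42069268e+01,  1.55450116e-04,
        9.05500841e-03,  1.50751953e-05]), 'eef_pos': array([ 236.74771115, -577.89241804,  230.56982786]), 'tcp_rot': array([-3.14020653e+00, -1.73884009e-05,  3.88820381e-01]), 'contact_force': array([-0.39571527,  0.50865591,  0.5055378 ]), 'wrist_torque': array([ 0.00370973, -0.02900229, -0.03589215]), 'opening': 1.0013513656145625}
18.700000000000003
scene {'fx': 414.1769960676947, 'fy': 414.1769960676947, 'cx': 258.5446842947712, 'cy': 185.91599125858613, 'eye': array([1332.78762586,  279.17044066, 1025.95128459]), 'rotation': array([0.69593834, 0.01641818, 1.89060161])}
top {'fx': 365.3889138833351, 'fy': 365.3889138833351, 'cx': 256.88843875571695, 'cy': 189.80496396544743, 'eye': array([ 522.08402456,    8.83494525, 1128.60139742]), 'rotation': array([ 0.07676255, -0.01758856, -1.54229779])}
wrist {'fx': 265.4244378813, 'fy': 265.4244378813, 'cx': 254.0931845712443, 'cy': 186.42068767958983, 'T_tool_cam': array([[ 4.51234565e-04,  9.51950910e-01,  3.06250326e-01,
         7.88237216e+01],
       [ 9.99999601e-01, -1.93527137e-04, -8.71855566e-04,
        -2.34683965e-02],
       [-7.70695950e-04,  3.06250597e-01, -9.51950617e-01,
        -1.42173412e+02],
       [ 0.00000000e+00,  0.00000000e+00,  0.00000000e+00,
         1.00000000e+00]])}
```

View pics/top0.png

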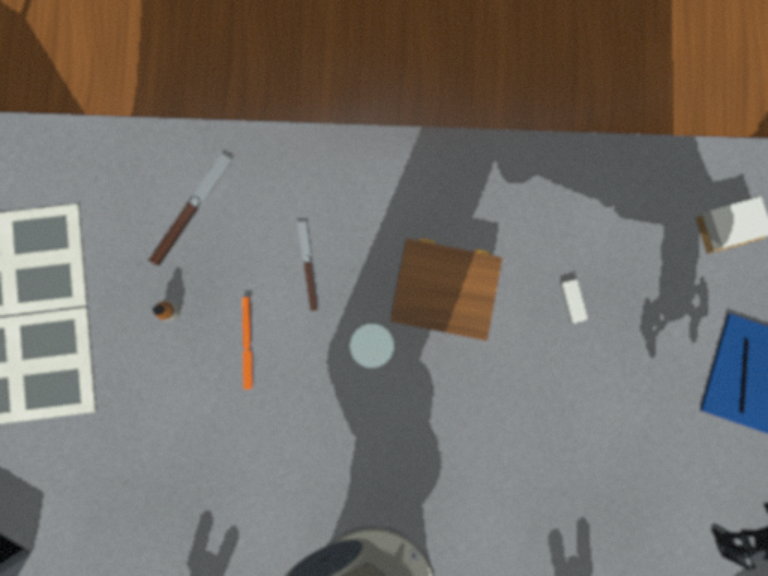

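View pics/scene0.png

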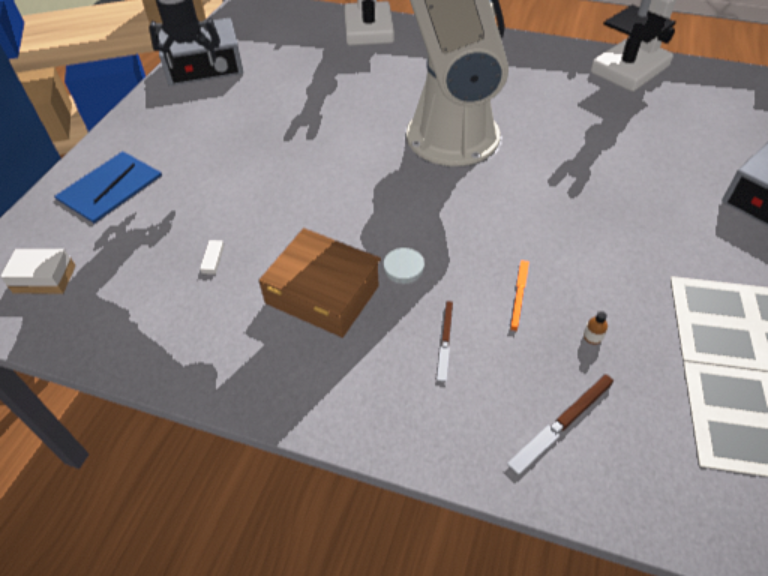

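Spatula-like candidates in the top view (1.5x pixels): the large brown one at (190,208), the orange one at (247,342) and the small brown one at (308,265). Orange is ruled out, and the smaller of the other two is at (308,265). I'll measure it and the box, and confirm in a crop.

```bash
cat > h.py <<'E'
import numpy as np, cv2
from scipy.spatial.transform import Rotation as Rn
from rig import r, optics
def cam(name, T=None):
    p=optics.camera_params(name)
    K=(p["fx"],p["fy"],p["cx"],p["cy"])
    if "eye" in p: return K,np.array(p["eye"]),Rn.from_euler("xyz",p["rotation"]).as_matrix()
    s=r.sense() if T is None else T
    Rt=Rn.from_euler("xyz",s["tcp_rot"]).as_matrix(); M=np.array(p["T_tool_cam"])
    return K,np.array(s["eef_pos"])+Rt@M[:3,3],Rt@M[:3,:3]
def ray(c,uv):
    K,e,R=c; uv=np.atleast_2d(uv).astype(float)
    d=np.stack([(uv[:,0]-K[2])/K[0],-(uv[:,1]-K[3])/K[1],-np.ones(len(uv))],1)@R.T
    return e,d
def onz(c,uv,z):
    e,d=ray(c,uv); return e+d*((z-e[2])/d[:,2])[:,None]
def proj(c,P):
    K,e,R=c; q=(np.atleast_2d(P)-e)@R
    return np.stack([K[2]+K[0]*q[:,0]/-q[:,2],K[3]-K[1]*q[:,1]/-q[:,2]],1)
def tri(c1,u1,c2,u2):
    e1,d1=ray(c1,u1);e2,d2=ray(c2,u2);out=[]
    for a,b in zip(d1,d2):
        A=np.stack([a,-b],1);t=np.linalg.lstsq(A,e2-e1,rcond=None)[0]
        out.append(np.r_[(e1+a*t[0]+e2+b*t[1])/2,np.linalg.norm(e1+a*t[0]-e2-b*t[1])])
    return np.array(out)
E
python3 - <<'E'
from h import *
im=optics.grab_frame("top"); cv2.imwrite("pics/raw_top.png",im)
sc=optics.grab_frame("scene"); cv2.imwrite("pics/raw_scene.png",sc)
a=cv2.resize(im[135:215,185:225],None,fx=7,fy=7,interpolation=cv2.INTER_CUBIC)
b=cv2.resize(im[150:240,250:345],None,fx=5,fy=5,interpolation=cv2.INTER_CUBIC)
W=np.zeros((560,780,3),np.uint8); W[:a.shape[0],:a.shape[1]]=a; W[:b.shape[0],290:290+b.shape[1]]=b
cv2.imwrite("pics/crop_top.png",W)
a=cv2.resize(sc[190:265,280:315],None,fx=7,fy=7,interpolation=cv2.INTER_CUBIC)
b=cv2.resize(sc[145:230,165:260],None,fx=5,fy=5,interpolation=cv2.INTER_CUBIC)
W=np.zeros((560,780,3),np.uint8); W[:a.shape[0],:a.shape[1]]=a; W[:b.shape[0],290:290+b.shape[1]]=b
cv2.imwrite("pics/crop_scene.png",W)
c=cam("top")
big=onz(c,np.array([[229,153],[153,262]])/1.5,8); sm=onz(c,np.array([[303,220],[314,309]])/1.5,8)
print(big,np.linalg.norm(big[0]-big[1]));print(sm,np.linalg.norm(sm[0]-sm[1]))
print(onz(c,np.array([[405,238],[501,257],[487,339],[391,322]])/1.5,78))
E
```

```text
[[873.61570443 324.31831893   8.        ]
 [641.14078088 467.2386226    8.        ]] 272.89339179275873
[[737.65024221 165.30747938   8.        ]
 [554.80512133 135.59842968   8.        ]] 185.2429914030754
[[ 695.22366579  -42.82943855   78.        ]
 [ 663.90788066 -229.84955931   78.        ]
 [ 504.9984217  -204.8915876    78.        ]
 [ 532.19130358  -20.21352642   78.        ]]
```

View pics/crop_top.png

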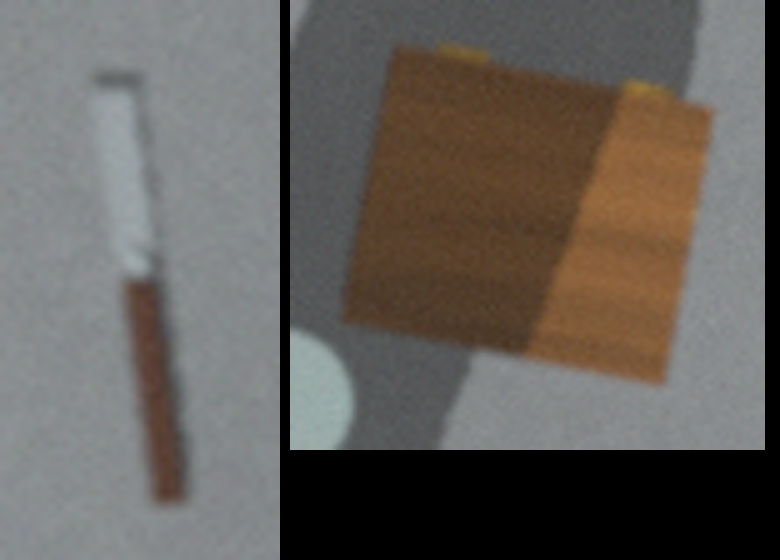

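View pics/crop_scene.png

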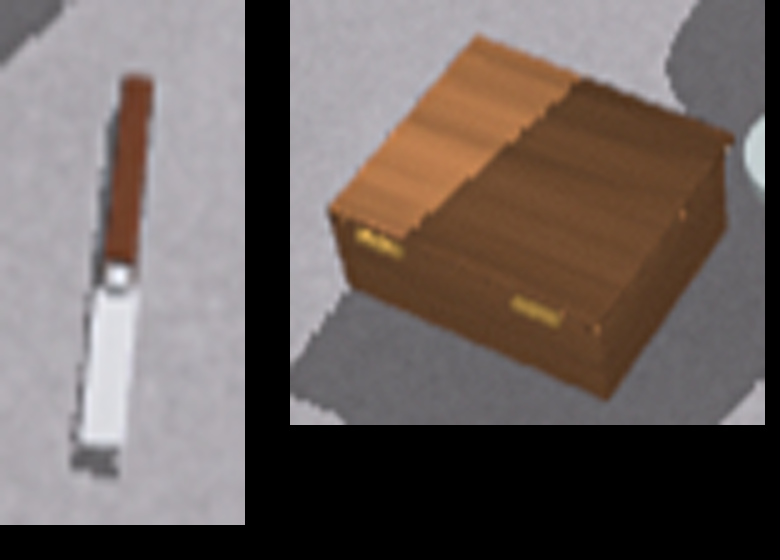

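The top view puts the small brown one at 185 mm and the large brown one at 273 mm. So the spatula is the small brown one, blade tip at top crop (113,88) and handle end at (169,500). Next I'll measure it, the box and the bystanders more finely.

```bash
python3 - <<'E'
from h import *
im=cv2.imread("pics/raw_top.png"); sc=cv2.imread("pics/raw_scene.png")
ct=cam("top"); cs=cam("scene")
def red(i): 
    b,g,rr=[i[...,k].astype(int) for k in range(3)]
    return ((rr-b>22)&(rr-g>15)).astype(np.uint8)
def blob(m,box):
    z=np.zeros_like(m); x0,y0,x1,y1=box; z[y0:y1,x0:x1]=m[y0:y1,x0:x1]
    cn=max(cv2.findContours(z,cv2.RETR_EXTERNAL,cv2.CHAIN_APPROX_NONE)[0],key=cv2.contourArea)
    return cn[:,0,:], z
for nm,i,c,bx in (("top",im,ct,(190,165,220,215)),("scene",sc,cs,(285,195,312,232))):
    cn,z=blob(red(i),bx); 
    (u,v),(w,h),a=cv2.minAreaRect(cn); ys,xs=np.nonzero(z)
    P=onz(c,np.c_[xs,ys],12)[:,:2]; m=P.mean(0); e=np.linalg.eigh(np.cov((P-m).T))[1][:,1]; e*=np.sign(e[0])
    t=(P-m)@e
    print(nm,"handle ctr",m.round(1),"yaw",np.degrees(np.arctan2(e[1],e[0])).round(2),"ext",t.min().round(1),t.max().round(1),"origin~",(m+35*e).round(1))
# blade
for nm,i,c,uv in (("top",im,ct,np.array([[113,88],[139,280],[169,500]])/7-.43+[185,135]),("scene",sc,cs,np.array([[100,443],[119,262],[138,77]])/7-.43+[280,190])):
    print(nm,onz(c,uv,8).round(1)[:1],onz(c,uv,12).round(1)[1:])
# lid top corners top view & scene view
tc=np.array([[395-290,47],[713-290,109],[665-290,384],[343-290,322]])/5-.4+[250,150]
s=np.array([[608-290,330],[331-290,210],[477-290,35],[733-290,138]])/5-.4+[165,145]
L=onz(ct,tc,78);S=onz(cs,s,78);T=tri(ct,tc,cs,s)
print(L.round(1),S.round(1),T.round(1),sep="\n")
for Q in (L,S,T):
    Q=Q[:,:2]; c=Q.mean(0); x=(Q[0]+Q[1]-Q[2]-Q[3]); y=Q[0]+Q[3]-Q[1]-Q[2]
    print(c.round(1),np.degrees([np.arctan2(x[1],x[0]),np.arctan2(-y[0],y[1])]).round(2),np.linalg.norm(x)/2,np.linalg.norm(y)/2)
print("dish",onz(ct,[[372/1.5,346/1.5]],20))
E
```

```text
top handle ctr [601.8 145.6] yaw 10.03 ext -47.6 45.7 origin~ [636.3 151.7]
scene handle ctr [601.9 145. ] yaw 10.11 ext -49.8 47.8 origin~ [636.4 151.1]
top [[736.  169.2   8. ]] [[650.6 153.9  12. ]
 [554.6 137.   12. ]]
scene [[734.  168.1   8. ]] [[649.6 153.2  12. ]
 [551.9 135.8  12. ]]
[[ 694.3  -44.6   78. ]
 [ 663.7 -230.4   78. ]
 [ 503.8 -204.7   78. ]
 [ 534.1  -18.8   78. ]]
[[ 698.7  -38.2   78. ]
 [ 665.7 -228.4   78. ]
 [ 504.2 -203.1   78. ]
 [ 538.7  -17.5   78. ]]
[[ 6.947e+02 -4.280e+01  7.100e+01  4.600e+00]
 [ 6.639e+02 -2.305e+02  7.530e+01  1.200e+00]
 [ 5.036e+02 -2.042e+02  7.720e+01  1.400e+00]
 [ 5.342e+02 -1.910e+01  7.260e+01  2.000e-01]]
[ 599.  -124.6] [-9.14 -9.29] 162.11816450984654 188.33399957930268
[ 601.8 -121.8] [ -8.14 -10.19] 162.40268849793563 190.97075853273992
[ 599.1 -124.1] [-8.85 -9.34] 162.31923884437867 188.94254653138708
dish [[483.52264854  15.0516413   20.        ]]
```

```bash
cat > go.py <<'E'
import sys; from h import *
def need(p,rpy):
    s=r.sense(); R0=Rn.from_euler("xyz",s["tcp_rot"]); R1=Rn.from_euler("xyz",rpy)
    return R0.inv().apply(np.array(p)-s["eef_pos"]), (R0.inv()*R1).as_rotvec()
if __name__=="__main__":
    v=[float(a) for a in sys.argv[1:]]; d,w=need(v[:3],v[3:]); s=r.sense()
    print("clk %.2f"%s["clock"],"pos",s["eef_pos"].round(1),"rpy",s["tcp_rot"].round(3),"F",s["contact_force"].round(1),"op",round(s["opening"],3))
    print("dp",d.round(1),"ang",w.round(4))
E
python3 go.py 636 151.5 120 3.14159 0 0.175
```

```text
clk 0.20 pos [ 236.8 -578.1  230.8] rpy [-3.141 -0.     0.389] F [ 0.5 -0.  -0.7] op 1.0
dp [ 645.9 -523.7  111.3] ang [-8.000e-04  1.000e-04  2.138e-01]
```

```bash
python3 -m creep '[{"dp":[160,-131,0],"angular":[0,0,0.2138],"fingers":50},{"dp":[160,-131,0],"angular":[0,0,0.2138],"fingers":50},{"dp":[160,-131,0],"angular":[0,0,0.2138],"fingers":50},{"dp":[160,-131,0],"angular":[0,0,0.2138],"fingers":50},{"dp":[160,-131,0],"angular":[0,0,0.2138],"fingers":50}]'; python3 go.py 636 151.5 120 3.14159 0 0.175
```

```text
clock: 0.62
eef_pos: [335.7, -394.6, 231.1]
tcp_rot: [-3.141, -0.0, 0.174]
contact_force: [1.2, -1.0, -0.2]
opening: 0.588
clk 0.62 pos [ 335.7 -394.6  231.1] rpy [-3.141 -0.     0.174] F [ 1.2 -1.  -0.2] op 0.588
dp [ 390.5 -485.7  111.3] ang [-0.0003 -0.     -0.0006]
```

```bash

python3 -m creep '[{"dp":[130,-162,0],"angular":[0,0,0],"fingers":40},{"dp":[130,-162,0],"angular":[0,0,0],"fingers":40},{"dp":[130,-162,0],"angular":[0,0,0],"fingers":40},{"dp":[130,-162,0],"angular":[0,0,0],"fingers":40},{"dp":[130,-162,0],"angular":[0,0,0],"fingers":40}]'
python3 -m creep '[{"dp":[130,-162,0],"angular":[0,0,0],"fingers":40},{"dp":[130,-162,0],"angular":[0,0,0],"fingers":40},{"dp":[130,-162,0],"angular":[0,0,0],"fingers":40},{"dp":[130,-162,0],"angular":[0,0,0],"fingers":40},{"dp":[130,-162,0],"angular":[0,0,0],"fingers":40}]'
python3 go.py 636 151.5 120 3.14159 0 0.175
```

```text
clock: 1.03
eef_pos: [435.6, -212.4, 231.4]
tcp_rot: [3.141, -0.0, 0.175]
contact_force: [1.0, -0.7, -0.2]
opening: 0.468
clock: 1.45
eef_pos: [535.5, -30.0, 231.4]
tcp_rot: [3.142, -0.0, 0.175]
contact_force: [0.5, -0.0, 0.2]
opening: 0.467
clk 1.45 pos [535.5 -30.  231.4] rpy [ 3.142 -0.     0.175] F [ 0.5 -0.   0.2] op 0.467
dp [ 130.5 -161.2  111.4] ang [ 0.0001 -0.0003  0.0002]
```

```bash

python3 -m creep '[{"dp":[130,-161,110],"angular":[0,0,0],"fingers":40},{"dp":[130,-161,110],"angular":[0,0,0],"fingers":40},{"dp":[130,-161,110],"angular":[0,0,0],"fingers":40},{"dp":[130,-161,110],"angular":[0,0,0],"fingers":40},{"dp":[130,-161,110],"angular":[0,0,0],"fingers":40}]'
python3 -m creep '[{"dp":[16,-19,13],"angular":[0,0,0],"fingers":40},{"dp":[16,-19,13],"angular":[0,0,0],"fingers":40},{"dp":[16,-19,13],"angular":[0,0,0],"fingers":40}]'
python3 go.py 636 151.5 120 3.14159 0 0.175
python3 - <<'E'
from h import *
s=r.sense(); im=optics.grab_frame("wrist"); cv2.imwrite("pics/w1.png",cv2.resize(im,None,fx=1.5,fy=1.5))
c=cam("wrist",s)
x=np.array([np.cos(.175),np.sin(.175)]);o=np.array([636,151.5])
for t in (-85,0,15,100): print(t,(proj(c,np.r_[o+t*x,8])*1.5).round(0))
E
```

```text
clock: 1.87
eef_pos: [624.3, 130.7, 132.4]
tcp_rot: [3.142, 0.0, 0.175]
contact_force: [1.3, -0.4, 2.2]
opening: 0.468
clock: 2.12
eef_pos: [635.7, 151.3, 119.1]
tcp_rot: [3.141, 0.002, 0.177]
contact_force: [-0.5, -0.4, 0.0]
opening: 0.467
clk 2.12 pos [635.7 151.3 119.1] rpy [3.141e+00 2.000e-03 1.770e-01] F [-0.5 -0.4  0. ] op 0.467
dp [ 0.4 -0.2 -0.9] ang [0.0003 0.0024 0.0021]
-85 [[380. 386.]]
0 [[381. 275.]]
15 [[381. 253.]]
100 [[381. 113.]]
```

View pics/w1.png

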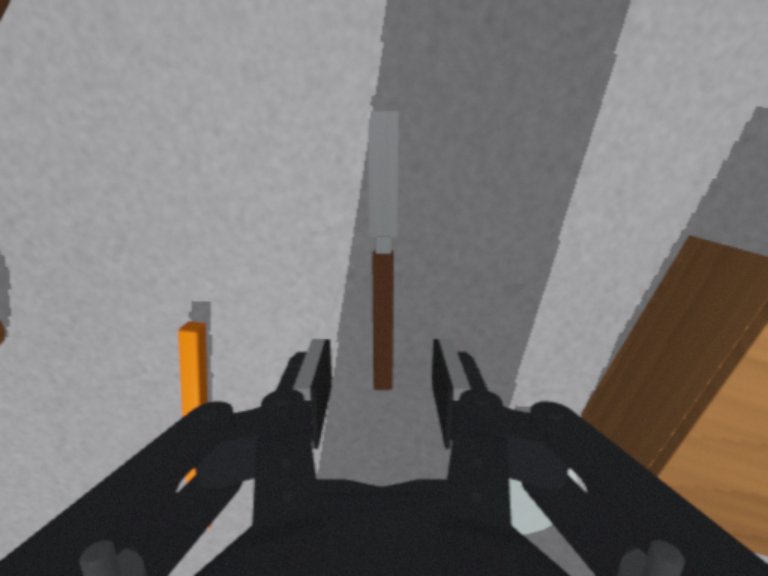

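The wrist view agrees with my estimate to about 2 px: handle end (382,388), handle front (382,252), blade tip (385,111). I'll go down and grip.

```bash

python3 -m creep '[{"dp":[0,0,40],"angular":[0,0,0],"fingers":35},{"dp":[0,0,80],"angular":[0,0,0],"fingers":30},{"dp":[0,0,105],"angular":[0,0,0],"fingers":30},{"dp":[0,0,114.5],"angular":[0,0,0],"fingers":30},{"dp":[0,0,114.5],"angular":[0,0,0],"fingers":30}]' 100
python3 -m creep '[{"dp":[0,0,0],"angular":[0,0,0],"fingers":30},{"dp":[0,0,0],"angular":[0,0,0],"fingers":8},{"dp":[0,0,0],"angular":[0,0,0],"fingers":4},{"dp":[0,0,0],"angular":[0,0,0],"fingers":4},{"dp":[0,0,0],"angular":[0,0,0],"fingers":4}]' 100
python3 -m creep '[{"dp":[0,0,0],"angular":[0,0,0],"fingers":4},{"dp":[0,0,0],"angular":[0,0,0],"fingers":4}]'
```

```text
clock: 2.58
eef_pos: [634.6, 148.8, 4.6]
tcp_rot: [3.141, 0.004, 0.174]
contact_force: [0.2, -0.4, -0.5]
opening: 0.348
clock: 3.0
eef_pos: [638.0, 150.5, 8.9]
tcp_rot: [3.141, -0.004, 0.175]
contact_force: [-0.6, -1.4, 5.6]
opening: 0.119
clock: 3.17
eef_pos: [638.0, 150.4, 8.9]
tcp_rot: [3.141, -0.004, 0.175]
contact_force: [-0.2, -1.0, 5.9]
opening: 0.119
```

```bash

python3 - <<'E'
from h import *
im=optics.grab_frame("wrist"); cv2.imwrite("pics/w2.png",cv2.resize(im[40:340,130:380],None,fx=2,fy=2,interpolation=cv2.INTER_CUBIC))
im=optics.grab_frame("scene"); cv2.imwrite("pics/s2.png",cv2.resize(im[150:280,220:360],None,fx=4,fy=4,interpolation=cv2.INTER_CUBIC))
s=r.sense();print(s["eef_pos"],s["contact_force"],s["wrist_torque"],s["opening"]*85.4)
E
```

```text
[638.01658883 150.43739234   8.87259116] [-1.33408979 -1.38472151  6.55896684] [-0.34100803  0.18283731 -0.00901366] 10.323108050900553
```

View pics/w2.png

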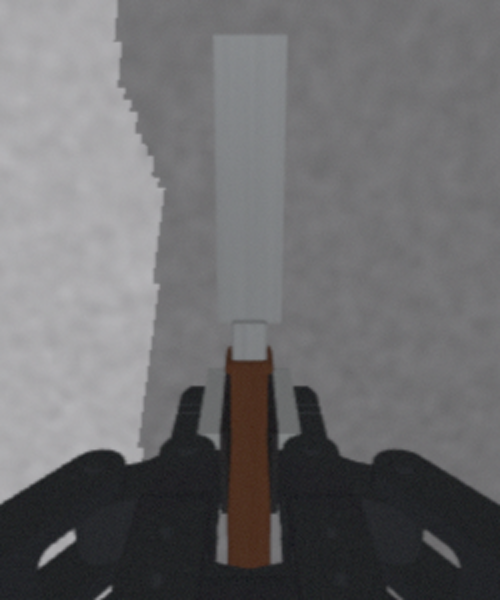

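View pics/s2.png

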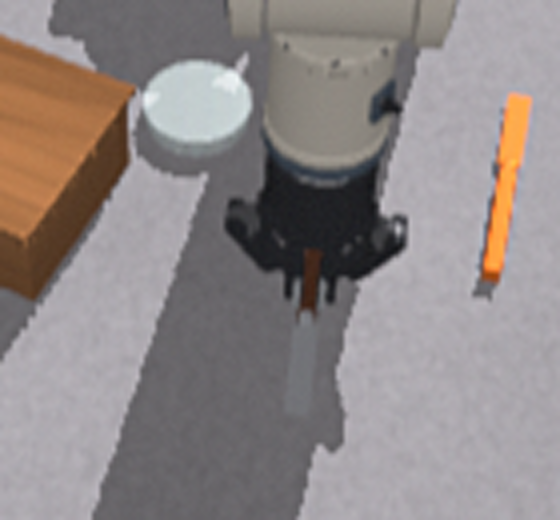

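The spatula is in the jaws: blade tip at crop (250,35), which is raw (255,57). I'll lift it and check that the tip pixel doesn't shift.

```bash

python3 -m creep '[{"dp":[0,0,-30],"angular":[0,0,0],"fingers":4},{"dp":[0,0,-70],"angular":[0,0,0],"fingers":4},{"dp":[0,0,-100],"angular":[0,0,0],"fingers":4},{"dp":[0,0,-116],"angular":[0,0,0],"fingers":4},{"dp":[0,0,-116],"angular":[0,0,0],"fingers":4}]'
python3 - <<'E'
from h import *
s=r.sense();im=optics.grab_frame("wrist"); cv2.imwrite("pics/w3.png",cv2.resize(im[0:300,130:380],None,fx=2,fy=2,interpolation=cv2.INTER_CUBIC))
print(s["eef_pos"],s["tcp_rot"],s["contact_force"],s["opening"]*85.4)
t=optics.grab_frame("top");cv2.imwrite("pics/t3.png",cv2.resize(t[110:240,150:330],None,fx=4,fy=4,interpolation=cv2.INTER_CUBIC))
E
```

```text
clock: 3.68
eef_pos: [639.7, 151.2, 128.8]
tcp_rot: [-3.141, -0.01, 0.175]
contact_force: [0.6, 0.5, 0.5]
opening: 0.122
[639.72804198 151.17802597 128.76743879] [-3.14108309 -0.00999911  0.17508745] [0.56422152 0.48191964 0.46756455] 10.404766399648771
```

View pics/w3.png

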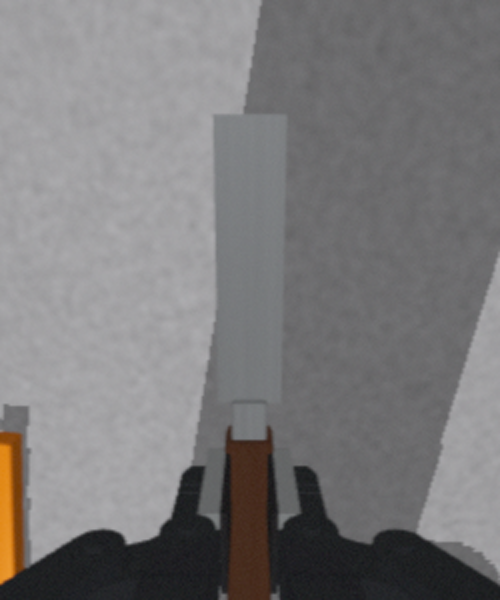

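View pics/t3.png

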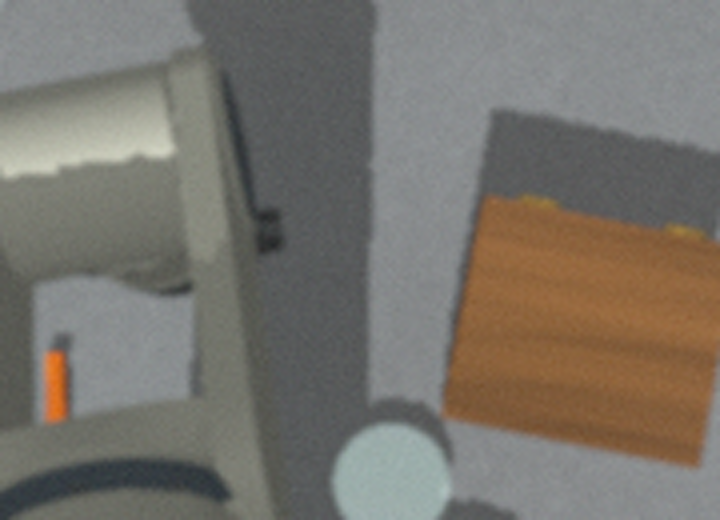

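The tip is at the same raw pixel (255,57), so nothing slipped. Now to a point in front of the lip.

```bash
python3 go.py 401 -91.6 125 3.14159 0 -0.16
```

```text
clk 3.78 pos [637.1 150.6 124. ] rpy [-3.141e+00 -3.000e-03  1.750e-01] F [-0.1  0.6 -1.2] op 0.123
dp [-274.6  197.4   -2. ] ang [-0.0008 -0.0033  0.3351]
```

```bash

python3 -m creep '[{"dp":[-137,98,0],"angular":[0,0,0.335],"fingers":4},{"dp":[-137,98,0],"angular":[0,0,0.335],"fingers":4},{"dp":[-137,98,0],"angular":[0,0,0.335],"fingers":4},{"dp":[-137,98,0],"angular":[0,0,0.335],"fingers":4},{"dp":[-137,98,0],"angular":[0,0,0.335],"fingers":4}]'
python3 go.py 401 -91.6 125 3.14159 0 -0.16
```

```text
clock: 4.2
eef_pos: [511.0, 26.5, 120.0]
tcp_rot: [3.139, 0.008, -0.162]
contact_force: [-1.0, 0.1, -0.9]
opening: 0.123
clk 4.20 pos [511.   26.5 120. ] rpy [ 3.139  0.008 -0.162] F [-1.   0.1 -0.9] op 0.123
dp [-89.6 134.3  -3.9] ang [ 0.0028  0.0081 -0.0017]
```

```bash

python3 -m creep '[{"dp":[-23,35,0],"angular":[0,0,0],"fingers":4},{"dp":[-46,69,0],"angular":[0,0,0],"fingers":4},{"dp":[-69,104,0],"angular":[0,0,0],"fingers":4},{"dp":[-89,134,0],"angular":[0,0,0],"fingers":4},{"dp":[-89,134,0],"angular":[0,0,0],"fingers":4}]'
python3 -m creep '[{"dp":[0,0,20],"angular":[0,0,0],"fingers":4},{"dp":[0,0,45],"angular":[0,0,0],"fingers":4},{"dp":[0,0,60],"angular":[0,0,0],"fingers":4},{"dp":[0,0,65],"angular":[0,0,0],"fingers":4},{"dp":[0,0,65],"angular":[0,0,0],"fingers":4}]'
python3 -m creep '[{"dp":[0,0,0],"angular":[0,0,0],"fingers":4},{"dp":[0,0,0],"angular":[0,0,0],"fingers":4}]'
python3 go.py 401 -91.6 57 3.14159 0 -0.16
python3 - <<'E'
from h import *
s=r.sense();im=optics.grab_frame("wrist"); cv2.imwrite("pics/w4.png",cv2.resize(im,None,fx=1.5,fy=1.5))
print(s["eef_pos"],s["tcp_rot"],s["contact_force"],s["opening"]*85.4)
c=cam("wrist",s); print((proj(c,[[518.1,-110.6,70],[518.1-15.2,-110.6-94,70],[518.1+15.2,-110.6+94,70]])*1.5).round(0))
t=optics.grab_frame("scene");cv2.imwrite("pics/s4.png",cv2.resize(t[110:260,150:350],None,fx=4,fy=4,interpolation=cv2.INTER_CUBIC))
E
```

```text
clock: 4.62
eef_pos: [403.2, -90.4, 120.6]
tcp_rot: [3.141, 0.006, -0.162]
contact_force: [-1.2, 0.8, -1.3]
opening: 0.12
clock: 5.03
eef_pos: [407.9, -87.7, 55.6]
tcp_rot: [-3.141, 0.004, -0.16]
contact_force: [0.1, -0.6, -0.6]
opening: 0.121
clock: 5.2
eef_pos: [409.7, -88.1, 57.6]
tcp_rot: [3.142, -0.001, -0.16]
contact_force: [-0.4, 0.5, -0.9]
opening: 0.119
clk 5.20 pos [409.7 -88.1  57.6] rpy [ 3.142e+00 -1.000e-03 -1.600e-01] F [-0.4  0.5 -0.9] op 0.119
dp [-8.1  4.9  0.6] ang [ 0.     -0.0008  0.0003]
[409.74906135 -88.05009278  57.57011746] [ 3.14155678e+00 -7.84074680e-04 -1.59731154e-01] [-0.35718441  0.53982587 -0.91163253] 10.13926343647045
[[399.  35.]
 [732.  35.]
 [ 66.  34.]]
```

View pics/w4.png

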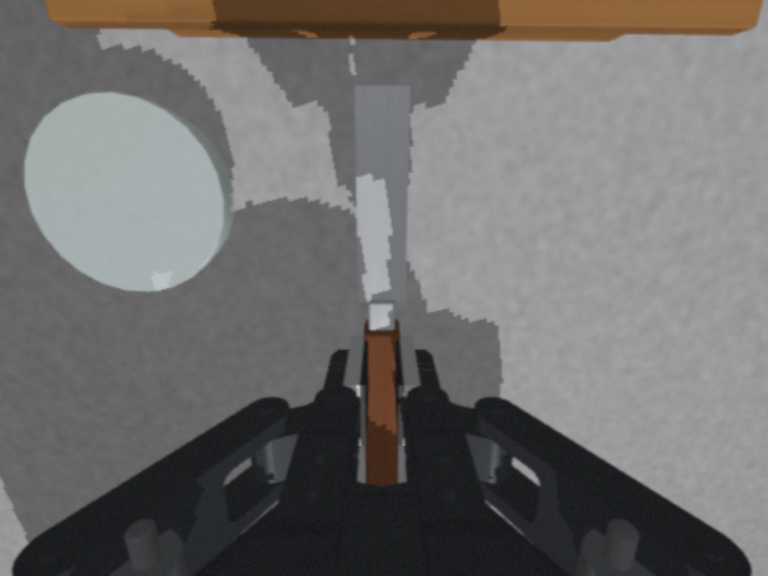

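View pics/s4.png

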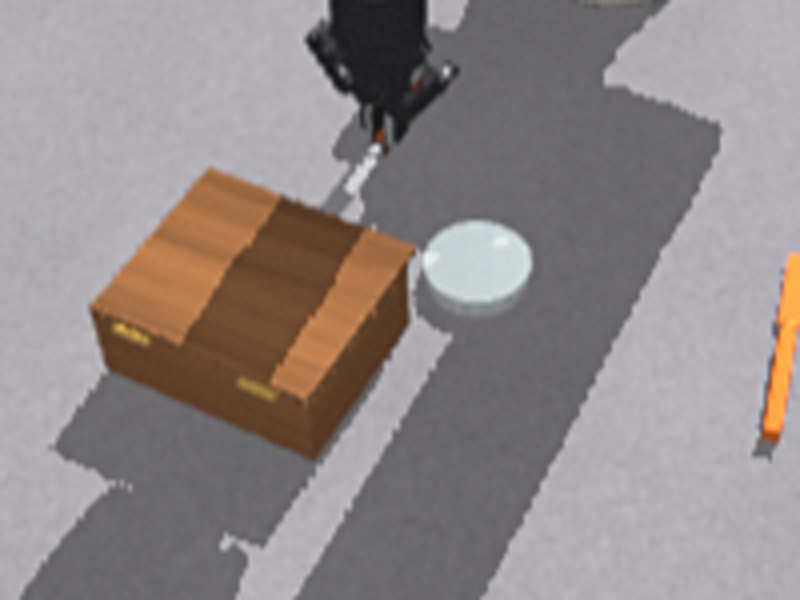

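The lip's front edge shows at rows 27–38 (1.5x) and its middle column is 403. The blade tip is at (382,86), so it is 12 mm short of the lip and about 4–5 mm left of centre. I'll slide it under.

```bash

python3 -m creep '[{"dp":[5,4,0],"angular":[0,0,0],"fingers":4},{"dp":[12,4,0],"angular":[0,0,0],"fingers":4},{"dp":[18,4,0],"angular":[0,0,0],"fingers":4},{"dp":[21,4,0],"angular":[0,0,0],"fingers":4},{"dp":[21,4,0],"angular":[0,0,0],"fingers":4}]'
python3 -m creep '[{"dp":[0,0,0],"angular":[0,0,0],"fingers":4}]'
python3 go.py 430 -95 57 3.14159 0 -0.16
python3 - <<'E'
from h import *
s=r.sense(); tip=s["eef_pos"]+Rn.from_euler("xyz",s["tcp_rot"]).apply([98.7,0,1]); ex=np.array([.987,-.16]);print("tip",tip,"depth",(tip[:2]-[518.1,-110.6])@ex)
im=optics.grab_frame("wrist"); cv2.imwrite("pics/w5.png",cv2.resize(im[:250],None,fx=1.5,fy=1.5))
E
```

```text
clock: 5.72
eef_pos: [430.7, -95.6, 57.2]
tcp_rot: [3.142, -0.001, -0.16]
contact_force: [-0.0, -0.6, 0.1]
opening: 0.119
clock: 5.8
eef_pos: [429.4, -95.4, 56.9]
tcp_rot: [-3.142, 0.0, -0.16]
contact_force: [-0.8, 0.3, -1.2]
opening: 0.124
clk 5.80 pos [429.4 -95.4  56.9] rpy [-3.142  0.    -0.16 ] F [-0.8  0.3 -1.2] op 0.124
dp [ 0.5 -0.5 -0.1] ang [-0.      0.0003  0.    ]
tip [ 526.84962987 -111.09765437   55.88653546] depth 8.715509379133161
```

View pics/w5.png

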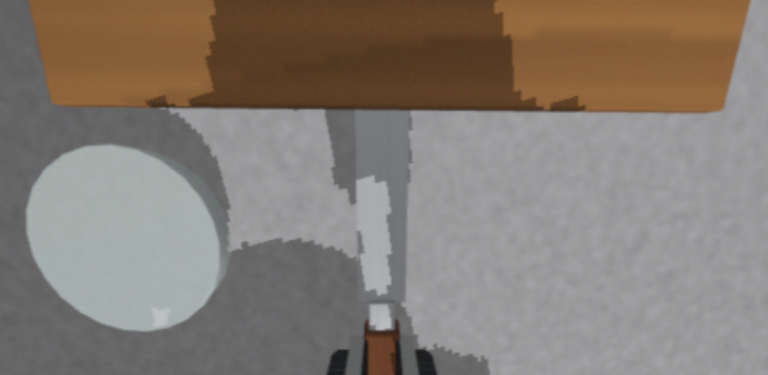

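The blade goes under the lip, hidden above row 108 at column 382. Now I'll lift along the arc.

```bash

python3 -m creep '[{"dp":[0,0,-8],"angular":[0,0,0],"fingers":4},{"dp":[0,0,-16],"angular":[0,0,0],"fingers":4},{"dp":[1,0,-24],"angular":[0,0,0],"fingers":4},{"dp":[2,0,-32],"angular":[0,0,0],"fingers":4},{"dp":[3,0,-42],"angular":[0,0,0],"fingers":4}]'
python3 -m creep '[{"dp":[0,0,0],"angular":[0,0,0],"fingers":4}]'
python3 - <<'E'
from h import *
s=r.sense(); print(s["eef_pos"],s["tcp_rot"],s["contact_force"])
im=optics.grab_frame("wrist"); cv2.imwrite("pics/w6.png",im)
im=optics.grab_frame("scene"); cv2.imwrite("pics/s6.png",cv2.resize(im[110:260,150:350],None,fx=4,fy=4,interpolation=cv2.INTER_CUBIC))
E
```

```text
clock: 6.27
eef_pos: [432.0, -95.7, 99.8]
tcp_rot: [-3.142, 0.0, -0.16]
contact_force: [0.7, -0.7, -3.1]
opening: 0.12
clock: 6.35
eef_pos: [433.5, -96.1, 101.0]
tcp_rot: [3.141, -0.003, -0.16]
contact_force: [-0.7, -0.8, -1.1]
opening: 0.12
[433.45668299 -96.08709956 101.04111269] [ 3.14142037e+00 -2.85877690e-03 -1.59940045e-01] [-0.66791624 -0.77290924 -1.07827413]
```

View pics/w6.png

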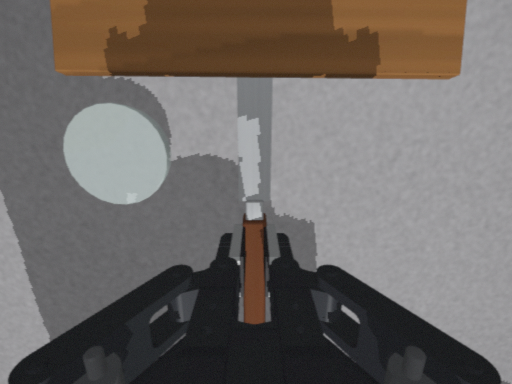

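View pics/s6.png

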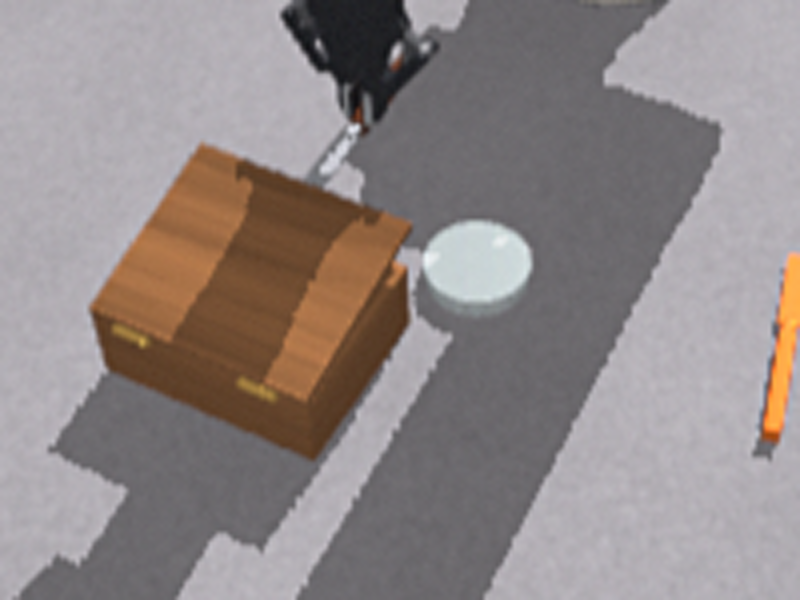

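The lid is up by about 0.2 rad, and the force is only about 3 N. I'll continue along the arc.

```bash

python3 -m creep '[{"dp":[5,0,-14],"angular":[0,0,0],"fingers":4},{"dp":[11,0,-27],"angular":[0,0,0],"fingers":4},{"dp":[17,0,-41],"angular":[0,0,0],"fingers":4},{"dp":[25,0,-54],"angular":[0,0,0],"fingers":4},{"dp":[34,0,-66],"angular":[0,0,0],"fingers":4}]'
python3 -m creep '[{"dp":[10,0,-11],"angular":[0,0,0],"fingers":4},{"dp":[22,0,-20],"angular":[0,0,0],"fingers":4},{"dp":[34,0,-29],"angular":[0,0,0],"fingers":4},{"dp":[34,0,-29],"angular":[0,0,0],"fingers":4}]'
python3 - <<'E'
from h import *
s=r.sense(); print(s["eef_pos"],s["tcp_rot"],s["contact_force"])
tip=s["eef_pos"]+Rn.from_euler("xyz",s["tcp_rot"]).apply([98.7,0,1]); ex=np.array([.987,-.16]);print("tip boxx",(tip[:2]-[518.1,-110.6])@ex-90,"z",tip[2])
im=optics.grab_frame("wrist"); cv2.imwrite("pics/w7.png",im)
im=optics.grab_frame("scene"); cv2.imwrite("pics/s7.png",cv2.resize(im[90:240,150:350],None,fx=4,fy=4,interpolation=cv2.INTER_CUBIC))
E
```

```text
clock: 6.87
eef_pos: [465.0, -101.1, 165.1]
tcp_rot: [-3.142, 0.002, -0.16]
contact_force: [-2.2, 0.1, -1.5]
opening: 0.119
clock: 7.2
eef_pos: [502.0, -107.2, 195.3]
tcp_rot: [3.141, -0.004, -0.16]
contact_force: [1.2, -0.0, 0.2]
opening: 0.121
[ 501.99259858 -107.18484209  195.34520619] [ 3.14142683 -0.00362231 -0.16002486] [ 1.18344496 -0.0218453   0.15722204]
tip boxx -7.7528795535208275 z 194.70273348623334
```

View pics/w7.png

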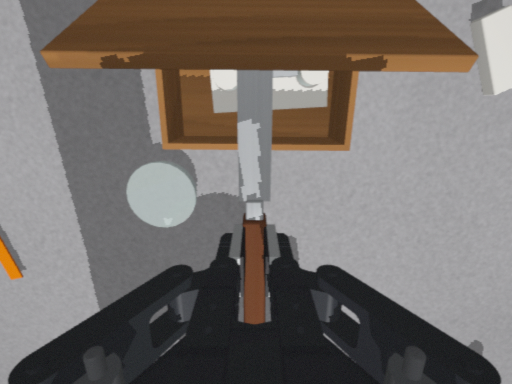

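View pics/s7.png

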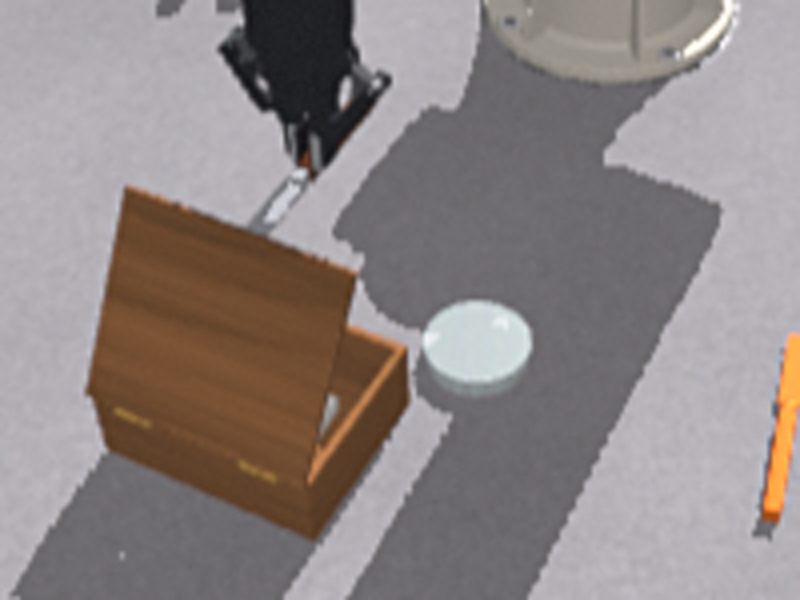

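The lid stands at about 0.98 rad. The white carrier and two jars can be seen in the box at wrist rows 70–110.

```bash

python3 -m creep '[{"dp":[15,0,-7],"angular":[0,0,0],"fingers":4},{"dp":[30,0,-11],"angular":[0,0,0],"fingers":4},{"dp":[44,0,-14],"angular":[0,0,0],"fingers":4},{"dp":[59,0,-15],"angular":[0,0,0],"fingers":4},{"dp":[73,0,-15],"angular":[0,0,0],"fingers":4}]'
python3 -m creep '[{"dp":[14,0,2],"angular":[0,0,0],"fingers":4},{"dp":[27,0,5],"angular":[0,0,0],"fingers":4},{"dp":[40,0,9],"angular":[0,0,0],"fingers":4},{"dp":[47,0,12],"angular":[0,0,0],"fingers":4},{"dp":[47,0,12],"angular":[0,0,0],"fingers":4}]'
python3 - <<'E'
from h import *
s=r.sense(); print(s["eef_pos"],s["tcp_rot"],s["contact_force"])
tip=s["eef_pos"]+Rn.from_euler("xyz",s["tcp_rot"]).apply([98.7,0,1]); ex=np.array([.987,-.16]);print("tip boxx",(tip[:2]-[518.1,-110.6])@ex-90,"z",tip[2])
im=optics.grab_frame("wrist"); cv2.imwrite("pics/w8.png",im)
im=optics.grab_frame("scene"); cv2.imwrite("pics/s8.png",cv2.resize(im[90:240,150:350],None,fx=4,fy=4,interpolation=cv2.INTER_CUBIC))
E
```

```text
clock: 7.72
eef_pos: [570.8, -118.2, 208.2]
tcp_rot: [-3.142, 0.002, -0.16]
contact_force: [-1.0, -0.5, 0.4]
opening: 0.119
clock: 8.13
eef_pos: [617.8, -125.7, 195.4]
tcp_rot: [-3.142, 0.002, -0.16]
contact_force: [0.5, 0.5, -0.7]
opening: 0.123
[ 617.76456711 -125.74750889  195.40918002] [-3.14153436e+00  1.54528303e-03 -1.59959131e-01] [ 0.4876468   0.51587729 -0.72069822]
tip boxx 109.47943790010558 z 194.2566618442893
```

View pics/w8.png

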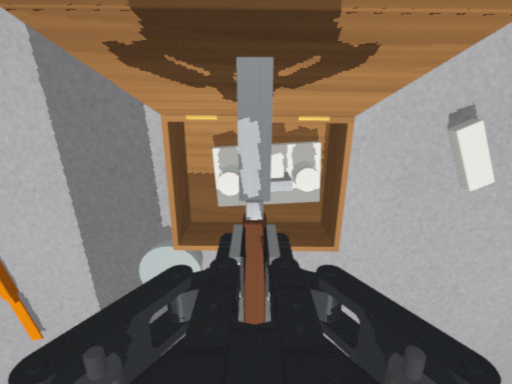

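View pics/s8.png

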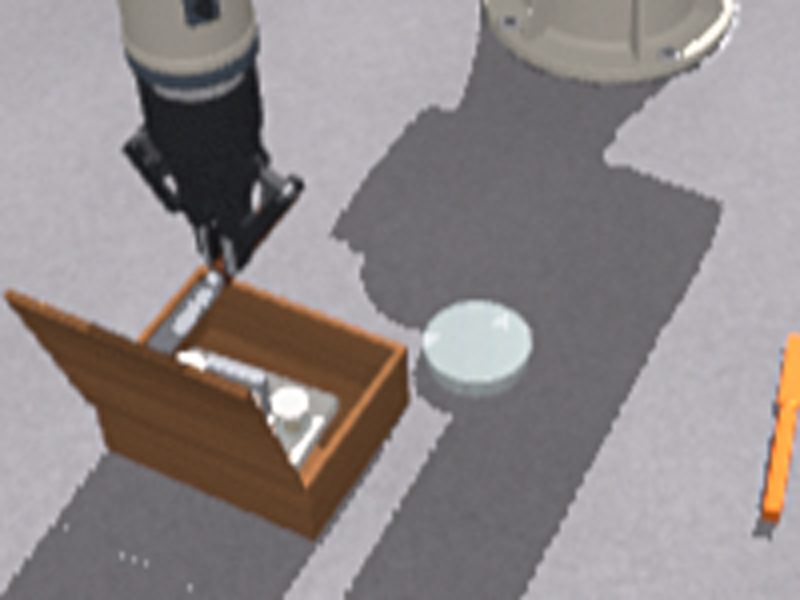

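```bash

python3 -m creep '[{"dp":[3,0,0],"angular":[0,0,0],"fingers":4},{"dp":[6,0,0],"angular":[0,0,0],"fingers":4},{"dp":[6,0,0],"angular":[0,0,0],"fingers":4}]'
python3 go.py 637 150.6 120 3.14159 0 0.175
```

```text
clock: 8.48
eef_pos: [619.6, -126.0, 195.8]
tcp_rot: [-3.141, 0.009, -0.16]
contact_force: [-13.4, 1.9, 2.1]
opening: 0.12
clk 8.48 pos [ 619.6 -126.   195.8] rpy [-3.141  0.009 -0.16 ] F [-13.4   1.9   2.1] op 0.12
dp [ -26.2 -275.8   76.1] ang [-0.0017  0.009  -0.335 ]
```

That is 13 N against the stop, so the lid is fully back. The tip pixel (255,57) hasn't changed, so the grip held. I'll retreat and carry the spatula back to its spot.

```bash

python3 -m creep '[{"dp":[-20,0,0],"angular":[0,0,0],"fingers":4},{"dp":[-60,0,0],"angular":[0,0,0],"fingers":4},{"dp":[-100,0,0],"angular":[0,0,0],"fingers":4},{"dp":[-124,0,0],"angular":[0,0,0],"fingers":4},{"dp":[-124,0,0],"angular":[0,0,0],"fingers":4}]'
python3 -m creep '[{"dp":[-5,-160,30],"angular":[0,0,-0.335],"fingers":4},{"dp":[-5,-160,30],"angular":[0,0,-0.335],"fingers":4},{"dp":[-5,-160,30],"angular":[0,0,-0.335],"fingers":4},{"dp":[-5,-160,30],"angular":[0,0,-0.335],"fingers":4},{"dp":[-5,-160,30],"angular":[0,0,-0.335],"fingers":4}]'
python3 go.py 637 150.6 40 3.14159 0 0.175
python3 - <<'E'
from h import *
im=optics.grab_frame("scene"); cv2.imwrite("pics/s9.png",cv2.resize(im[90:260,150:360],None,fx=3.5,fy=3.5,interpolation=cv2.INTER_CUBIC))
E
```

```text
clock: 8.9
eef_pos: [496.0, -106.0, 196.8]
tcp_rot: [-3.141, 0.004, -0.16]
contact_force: [0.4, -0.0, -0.7]
opening: 0.119
clock: 9.32
eef_pos: [522.6, 57.1, 166.4]
tcp_rot: [-3.14, -0.001, 0.178]
contact_force: [-0.4, -0.7, -0.7]
opening: 0.116
clk 9.32 pos [522.6  57.1 166.4] rpy [-3.14e+00 -1.00e-03  1.78e-01] F [-0.4 -0.7 -0.7] op 0.116
dp [129.1 -71.5 126.7] ang [-0.0018 -0.0009  0.0035]
```

View pics/s9.png

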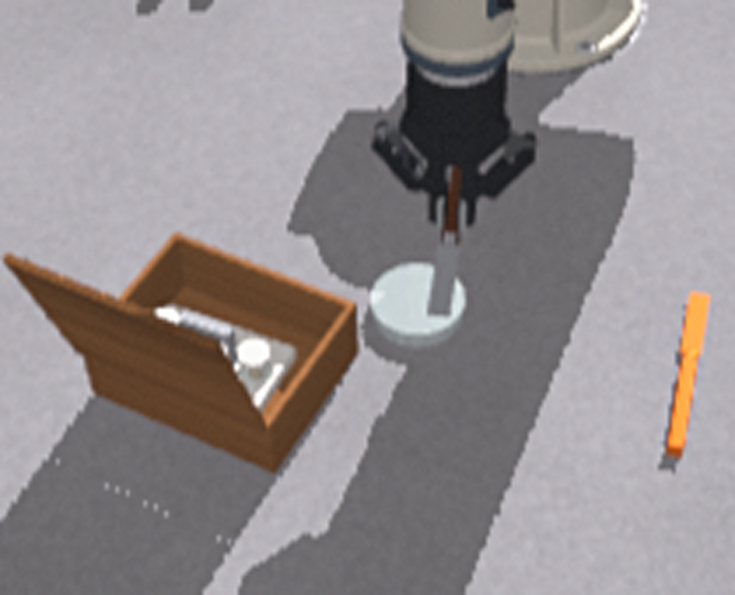

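```bash

python3 -m creep '[{"dp":[32,-18,15],"angular":[0,0,0],"fingers":4},{"dp":[65,-36,35],"angular":[0,0,0],"fingers":4},{"dp":[100,-55,60],"angular":[0,0,0],"fingers":4},{"dp":[126,-70,85],"angular":[0,0,0],"fingers":4},{"dp":[126,-70,100],"angular":[0,0,0],"fingers":4}]'
python3 -m creep '[{"dp":[0,0,10],"angular":[0,0,0],"fingers":4},{"dp":[0,0,20],"angular":[0,0,0],"fingers":4},{"dp":[0,0,20],"angular":[0,0,0],"fingers":4}]'
python3 go.py 637 150.6 9 3.14159 0 0.175
```

```text
clock: 9.78
eef_pos: [638.4, 144.9, 65.7]
tcp_rot: [-3.141, -0.004, 0.175]
contact_force: [-1.5, -0.2, 0.1]
opening: 0.124
clock: 10.03
eef_pos: [632.2, 141.2, 45.4]
tcp_rot: [3.141, 0.003, 0.174]
contact_force: [-1.2, -0.6, -1.1]
opening: 0.12
clk 10.03 pos [632.2 141.2  45.4] rpy [3.141e+00 3.000e-03 1.740e-01] F [-1.2 -0.6 -1.1] op 0.12
dp [ 6.5 -8.4 36.4] ang [ 0.0003  0.0032 -0.0008]
```

```bash

python3 -m creep '[{"dp":[0,0,10],"angular":[0,0,0],"fingers":4},{"dp":[0,0,20],"angular":[0,0,0],"fingers":4},{"dp":[0,0,28],"angular":[0,0,0],"fingers":4},{"dp":[0,0,33],"angular":[0,0,0],"fingers":4},{"dp":[0,0,36],"angular":[0,0,0],"fingers":4}]'
python3 -m creep '[{"dp":[0,0,0],"angular":[0,0,0],"fingers":4}]'
```

```text
clock: 10.45
eef_pos: [633.4, 142.4, 10.3]
tcp_rot: [3.142, 0.001, 0.175]
contact_force: [-0.2, -0.5, -0.9]
opening: 0.12
clock: 10.53
eef_pos: [633.4, 142.5, 10.4]
tcp_rot: [3.142, 0.001, 0.175]
contact_force: [-0.3, 0.6, -0.7]
opening: 0.119
```

```bash

python3 -m creep '[{"dp":[0,0,1],"angular":[0,0,0],"fingers":4},{"dp":[0,0,2],"angular":[0,0,0],"fingers":4},{"dp":[0,0,2],"angular":[0,0,0],"fingers":4}]'
python3 -m creep '[{"dp":[0,0,0],"angular":[0,0,0],"fingers":14},{"dp":[0,0,0],"angular":[0,0,0],"fingers":20},{"dp":[0,0,0],"angular":[0,0,0],"fingers":30},{"dp":[0,0,0],"angular":[0,0,0],"fingers":34},{"dp":[0,0,0],"angular":[0,0,0],"fingers":34}]'
python3 -m creep '[{"dp":[0,0,-30],"angular":[0,0,0],"fingers":34},{"dp":[0,0,-70],"angular":[0,0,0],"fingers":34},{"dp":[0,0,-110],"angular":[0,0,0],"fingers":34},{"dp":[0,0,-150],"angular":[0,0,0],"fingers":34},{"dp":[0,0,-190],"angular":[0,0,0],"fingers":34}]' 60
python3 - <<'E'
from h import *
s=r.sense();print(s["eef_pos"])
im=optics.grab_frame("wrist"); cv2.imwrite("pics/w10.png",im)
E
```

```text
clock: 10.78
eef_pos: [634.0, 142.7, 9.2]
tcp_rot: [-3.142, -0.0, 0.175]
contact_force: [-0.4, 0.0, -1.4]
opening: 0.119
clock: 11.2
eef_pos: [633.9, 142.6, 9.1]
tcp_rot: [3.142, -0.0, 0.175]
contact_force: [-0.2, 0.0, 0.4]
opening: 0.399
clock: 11.62
eef_pos: [633.4, 142.6, 200.9]
tcp_rot: [-3.142, 0.0, 0.175]
contact_force: [1.3, 0.4, 0.2]
opening: 0.396
[633.41684092 142.56887909 200.93732714]
```

View pics/w10.png

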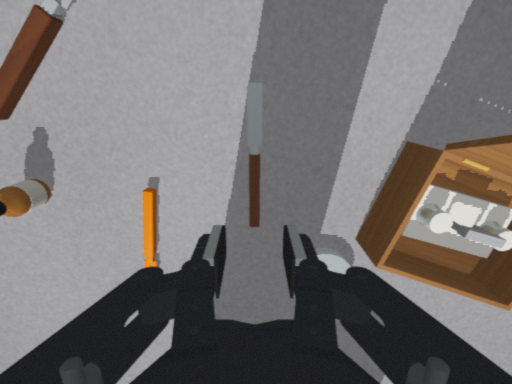

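The spatula lies flat on the bench with its blade at wrist (255,115), clear of everything. Now over the box, with the tool turned a quarter.

```bash
python3 go.py 605 -124 200 3.14159 0 1.41;
python3 -m creep '[{"dp":[-37,125,0],"angular":[0,0,-1.236],"fingers":40},{"dp":[-37,125,0],"angular":[0,0,-1.236],"fingers":40},{"dp":[-37,125,0],"angular":[0,0,-1.236],"fingers":40},{"dp":[-37,125,0],"angular":[0,0,-1.236],"fingers":40},{"dp":[-37,125,0],"angular":[0,0,-1.236],"fingers":40}]'; python3 go.py 605 -124 200 3.14159 0 1.41
```

```text
clk 11.67 pos [637.5 143.5 209.9] rpy [-3.141 -0.011  0.175] F [3.1 0.7 6.5] op 0.396
dp [-78.7 257.7   8.8] ang [ 0.0064 -0.01   -1.235 ]
clock: 12.08
eef_pos: [618.6, 9.9, 199.0]
tcp_rot: [3.141, 0.001, 0.792]
contact_force: [-0.3, 0.8, -0.4]
opening: 0.467
clk 12.08 pos [618.6   9.9 199. ] rpy [3.141e+00 1.000e-03 7.920e-01] F [-0.3  0.8 -0.4] op 0.467
dp [-104.9   84.4   -0.9] ang [ 3.00e-04  7.00e-04 -6.18e-01]
```

```bash

python3 -m creep '[{"dp":[-105,84,0],"angular":[0,0,-0.618],"fingers":40},{"dp":[-105,84,0],"angular":[0,0,-0.618],"fingers":40},{"dp":[-105,84,0],"angular":[0,0,-0.618],"fingers":40},{"dp":[-105,84,0],"angular":[0,0,-0.618],"fingers":40},{"dp":[-105,84,0],"angular":[0,0,-0.618],"fingers":40}]'
python3 -m creep '[{"dp":[0,0,0],"angular":[0,0,0],"fingers":40},{"dp":[0,0,0],"angular":[0,0,0],"fingers":40}]'
python3 go.py 605 -124 200 3.14159 0 1.41
python3 - <<'E'
from h import *
s=r.sense(); im=optics.grab_frame("wrist"); cv2.imwrite("pics/w11.png",im)
cv2.imwrite("pics/w11b.png",cv2.resize(im[100:330,100:400],None,fx=2.5,fy=2.5,interpolation=cv2.INTER_CUBIC))
np.save("w11.npy",np.r_[s["eef_pos"],s["tcp_rot"]])
E
```

```text
clock: 12.5
eef_pos: [604.2, -124.4, 198.8]
tcp_rot: [3.141, 0.001, 1.399]
contact_force: [0.4, 0.4, -0.1]
opening: 0.468
clock: 12.67
eef_pos: [604.7, -120.7, 198.8]
tcp_rot: [-3.141, -0.0, 1.391]
contact_force: [0.1, 0.8, 0.8]
opening: 0.471
clk 12.67 pos [ 604.7 -120.7  198.8] rpy [-3.141 -0.     1.391] F [0.1 0.8 0.8] op 0.471
dp [-3.2  0.9 -1.2] ang [-0.0001 -0.0002 -0.0187]
```

View pics/w11b.png

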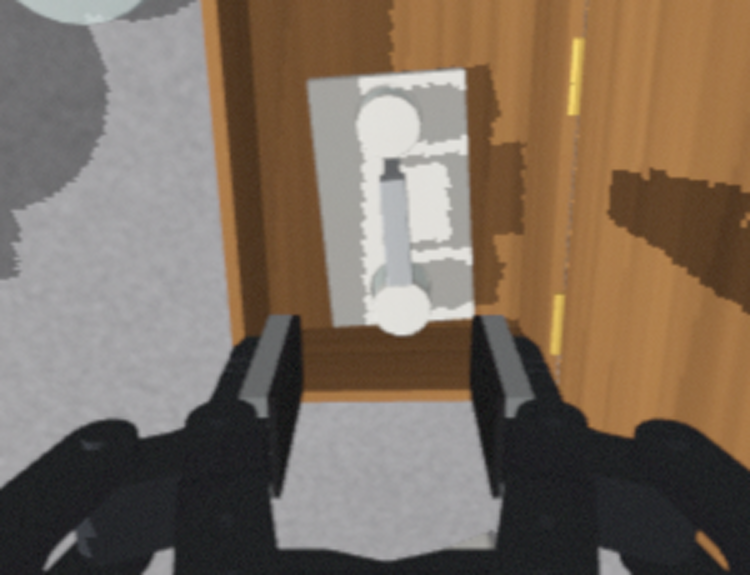

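The carrier stands in the box. Its handle bar runs from crop (392,178) to (398,285), with jar caps at (388,127) and (401,310). I'll work out the handle's position from these.

```bash
python3 - <<'E'
from h import *
v=np.load("w11.npy"); c=cam("wrist",dict(eef_pos=v[:3],tcp_rot=v[3:]))
f=lambda a:(np.array(a,float)+.5)/2.5-.5+100
bar=onz(c,f([[392,178],[398,285]]),64); print("bar",bar.round(1),np.linalg.norm(bar[0]-bar[1]),"mid",bar.mean(0).round(1))
d=bar[0]-bar[1]; print("bar yaw(y axis)",np.arctan2(d[1],d[0])-np.pi/2)
jar=onz(c,f([[388,127],[401,310]]),46); print("caps",jar.round(1),np.linalg.norm(jar[0]-jar[1]),"mid",jar.mean(0)); d=jar[0]-jar[1]; print(np.arctan2(d[1],d[0])-np.pi/2)
pl=onz(c,f([[308,78],[465,70],[474,318],[333,326]]),20); print("plate",pl.round(1),pl.mean(0)); d=pl[0]+pl[1]-pl[2]-pl[3]; print(np.arctan2(d[1],d[0])-np.pi/2, np.linalg.norm(pl[0]-pl[1]),np.linalg.norm(pl[1]-pl[2]))
t=optics.grab_frame("top"); cv2.imwrite("pics/t11.png",cv2.resize(t[130:240,240:360],None,fx=5,fy=5,interpolation=cv2.INTER_CUBIC))
E
```

```text
bar [[ 608.9 -114.4   64. ]
 [ 602.8 -164.2   64. ]] 50.13829296552531 mid [ 605.8 -139.3   64. ]
bar yaw(y axis) -0.12199622154042578
caps [[ 610.6  -95.5   46. ]
 [ 600.9 -185.4   46. ]] 90.3716100399134 mid [ 605.70800985 -140.43050019   46.        ]
-0.10771911528987244
plate [[ 576.5  -70.2   20. ]
 [ 650.6  -79.8   20. ]
 [ 636.8 -209.5   20. ]
 [ 561.7 -200.7   20. ]] [ 606.41406643 -140.03699155   20.        ]
-0.10927190860632541 74.72174887238089 130.37383876732386
```

All three estimates agree: handle centre (606,-139.7), yaw -0.112, so tool yaw 1.459. I'll align above it first.

```bash
python3 go.py 606 -139.7 120 3.14159 0 1.459;
python3 -m creep '[{"dp":[-19,-1,30],"angular":[0,0,-0.068],"fingers":42},{"dp":[-19,-1,60],"angular":[0,0,-0.068],"fingers":42},{"dp":[-19,-1,78],"angular":[0,0,-0.068],"fingers":42},{"dp":[-19,-1,78],"angular":[0,0,-0.068],"fingers":42},{"dp":[-19,-1,78],"angular":[0,0,-0.068],"fingers":42}]' 60
python3 -m creep '[{"dp":[0,0,0],"angular":[0,0,0],"fingers":42}]'
python3 go.py 606 -139.7 40 3.14159 0 1.459
python3 - <<'E'
from h import *
im=optics.grab_frame("wrist"); cv2.imwrite("pics/w12.png",im)
E
```

```text
clk 12.77 pos [ 604.8 -120.   198.9] rpy [-3.142 -0.     1.393] F [0.3 0.1 0.1] op 0.467
dp [-19.2   4.7  78.9] ang [-0.0001 -0.0001 -0.0665]
clock: 13.18
eef_pos: [600.1, -138.3, 120.4]
tcp_rot: [-3.14, -0.0, 1.463]
contact_force: [0.4, 0.1, 0.8]
opening: 0.492
clock: 13.27
eef_pos: [601.5, -138.7, 122.2]
tcp_rot: [3.14, 0.0, 1.463]
contact_force: [0.1, 0.2, 0.4]
opening: 0.498
clk 13.27 pos [ 601.5 -138.7  122.2] rpy [3.14  0.    1.463] F [0.1 0.2 0.4] op 0.498
dp [-0.5  4.5 82.2] ang [0.0015 0.0001 0.0044]
```

View pics/w12.png

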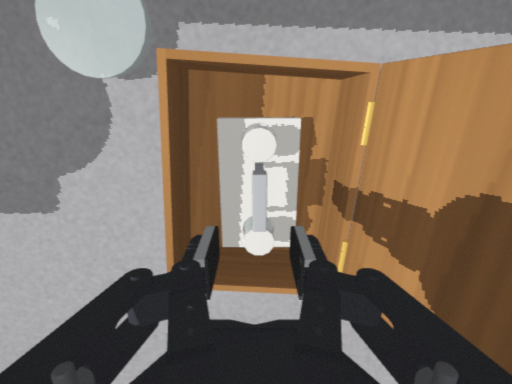

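The bar is at column 259 and vertical, and the jaws' middle is at 254, so I need 4.5 mm in tool y, as computed. I'll go down.

```bash

python3 -m creep '[{"dp":[-0.5,4.5,15],"angular":[0,0,0.004],"fingers":42},{"dp":[-0.5,4.5,35],"angular":[0,0,0.004],"fingers":42},{"dp":[-0.5,4.5,58],"angular":[0,0,0.004],"fingers":42},{"dp":[-0.5,4.5,75],"angular":[0,0,0.004],"fingers":42},{"dp":[-0.5,4.5,81],"angular":[0,0,0.004],"fingers":42}]' 60
python3 -m creep '[{"dp":[0,0,0],"angular":[0,0,0],"fingers":42},{"dp":[0,0,0],"angular":[0,0,0],"fingers":42}]'
python3 go.py 606 -139.7 40 3.14159 0 1.459
python3 - <<'E'
from h import *
im=optics.grab_frame("wrist"); cv2.imwrite("pics/w13.png",im)
E
```

```text
clock: 13.73
eef_pos: [604.6, -139.8, 39.2]
tcp_rot: [-3.141, -0.0, 1.46]
contact_force: [-1.2, -0.4, -0.5]
opening: 0.498
clock: 13.9
eef_pos: [605.8, -140.2, 41.2]
tcp_rot: [3.14, 0.0, 1.46]
contact_force: [0.3, -0.2, 0.6]
opening: 0.489
clk 13.90 pos [ 605.8 -140.2   41.2] rpy [3.14 0.   1.46] F [ 0.3 -0.2  0.6] op 0.489
dp [0.5 0.1 1.2] ang [0.0015 0.0002 0.0007]
```

View pics/w13.png

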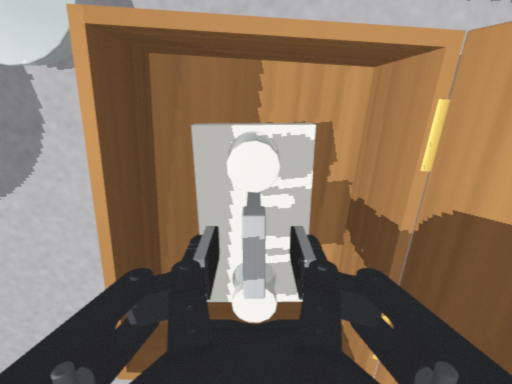

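The bar is centred between the jaws (column 254). I'll close on it.

```bash

python3 -m creep '[{"dp":[0,0,0],"angular":[0,0,0],"fingers":25},{"dp":[0,0,0],"angular":[0,0,0],"fingers":15},{"dp":[0,0,0],"angular":[0,0,0],"fingers":8},{"dp":[0,0,0],"angular":[0,0,0],"fingers":3},{"dp":[0,0,0],"angular":[0,0,0],"fingers":3}]' 70
python3 -m creep '[{"dp":[0,0,0],"angular":[0,0,0],"fingers":3},{"dp":[0,0,0],"angular":[0,0,0],"fingers":3},{"dp":[0,0,0],"angular":[0,0,0],"fingers":3}]'
python3 -m creep '[{"dp":[0,0,-2],"angular":[0,0,0],"fingers":3},{"dp":[0,0,-5],"angular":[0,0,0],"fingers":3},{"dp":[0,0,-9],"angular":[0,0,0],"fingers":3},{"dp":[0,0,-14],"angular":[0,0,0],"fingers":3},{"dp":[0,0,-20],"angular":[0,0,0],"fingers":3}]'
python3 -m creep '[{"dp":[0,0,0],"angular":[0,0,0],"fingers":3}]'
python3 - <<'E'
from h import *
im=optics.grab_frame("wrist"); cv2.imwrite("pics/w14.png",im)
E
```

```text
clock: 14.37
eef_pos: [605.7, -140.3, 41.3]
tcp_rot: [3.14, 0.0, 1.46]
contact_force: [-0.9, -0.4, 6.5]
opening: 0.122
clock: 14.62
eef_pos: [605.7, -140.3, 41.3]
tcp_rot: [3.14, 0.0, 1.46]
contact_force: [-1.0, -0.8, 7.3]
opening: 0.127
clock: 15.03
eef_pos: [604.7, -140.1, 60.3]
tcp_rot: [-3.141, -0.0, 1.46]
contact_force: [0.4, 0.6, -3.4]
opening: 0.122
clock: 15.12
eef_pos: [605.7, -140.3, 61.4]
tcp_rot: [3.14, 0.0, 1.46]
contact_force: [0.6, -0.7, -2.2]
opening: 0.122
```

View pics/w14.png

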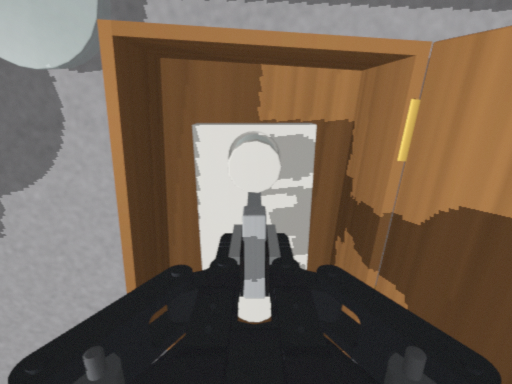

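The carrier hangs level: its plate edge is still at row 124 and the weight reads about 2.3 N. I'll raise it gently.

```bash

python3 -m creep '[{"dp":[0,0,-4],"angular":[0,0,0],"fingers":3},{"dp":[0,0,-10],"angular":[0,0,0],"fingers":3},{"dp":[0,0,-17],"angular":[0,0,0],"fingers":3},{"dp":[0,0,-24],"angular":[0,0,0],"fingers":3},{"dp":[0,0,-31],"angular":[0,0,0],"fingers":3}]'
python3 -m creep '[{"dp":[0,0,-7],"angular":[0,0,0],"fingers":3},{"dp":[0,0,-14],"angular":[0,0,0],"fingers":3},{"dp":[0,0,-21],"angular":[0,0,0],"fingers":3},{"dp":[0,0,-28],"angular":[0,0,0],"fingers":3},{"dp":[0,0,-35],"angular":[0,0,0],"fingers":3}]'
python3 -m creep '[{"dp":[1,0,-7],"angular":[0,0,0],"fingers":3},{"dp":[3,0,-14],"angular":[0,0,0],"fingers":3},{"dp":[5,0,-21],"angular":[0,0,0],"fingers":3},{"dp":[7,0,-28],"angular":[0,0,0],"fingers":3},{"dp":[8,0,-34],"angular":[0,0,0],"fingers":3}]'
python3 -m creep '[{"dp":[2,0,-5],"angular":[0,0,0],"fingers":3},{"dp":[4,0,-9],"angular":[0,0,0],"fingers":3},{"dp":[5,0,-12],"angular":[0,0,0],"fingers":3},{"dp":[6,0,-13],"angular":[0,0,0],"fingers":3},{"dp":[6,0,-13],"angular":[0,0,0],"fingers":3}]'
python3 -m creep '[{"dp":[0,0,0],"angular":[0,0,0],"fingers":3},{"dp":[0,0,0],"angular":[0,0,0],"fingers":3},{"dp":[0,0,0],"angular":[0,0,0],"fingers":3},{"dp":[0,0,0],"angular":[0,0,0],"fingers":3},{"dp":[0,0,0],"angular":[0,0,0],"fingers":3}]'
python3 - <<'E'
from h import *
s=r.sense();print(s["eef_pos"],s["tcp_rot"],s["contact_force"],s["wrist_torque"])
im=optics.grab_frame("wrist"); cv2.imwrite("pics/w15.png",im)
im=optics.grab_frame("scene"); cv2.imwrite("pics/s15.png",cv2.resize(im[60:260,110:360],None,fx=3,fy=3,interpolation=cv2.INTER_CUBIC))
E
```

```text
clock: 15.58
eef_pos: [605.0, -140.2, 91.9]
tcp_rot: [3.141, 0.0, 1.46]
contact_force: [-0.4, 0.3, -2.1]
opening: 0.128
clock: 16.0
eef_pos: [604.9, -140.1, 126.8]
tcp_rot: [3.141, 0.0, 1.46]
contact_force: [0.6, 0.8, -2.8]
opening: 0.126
clock: 16.42
eef_pos: [605.9, -131.8, 160.8]
tcp_rot: [3.141, -0.0, 1.46]
contact_force: [-0.1, 0.2, -2.0]
opening: 0.123
clock: 16.83
eef_pos: [606.5, -126.0, 173.1]
tcp_rot: [3.141, -0.0, 1.46]
contact_force: [-0.3, -0.1, -2.4]
opening: 0.124
clock: 17.25
eef_pos: [606.3, -126.2, 172.8]
tcp_rot: [-3.141, -0.0, 1.46]
contact_force: [0.4, 0.8, -3.0]
opening: 0.125
[ 606.33632324 -126.23984396  172.80970309] [-3.14126489e+00 -3.78203278e-05  1.45967810e+00] [ 0.38921823  0.84959495 -2.98653292] [-0.00339372  0.05461328  0.03684416]
```

View pics/w15.png

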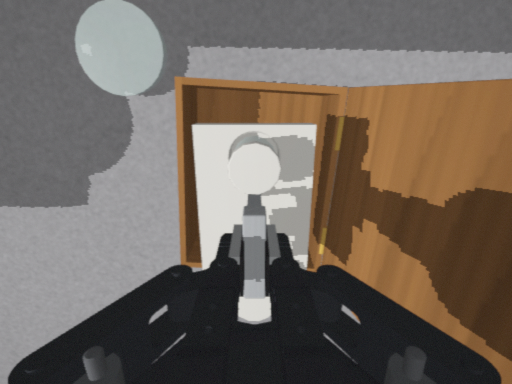

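View pics/s15.png

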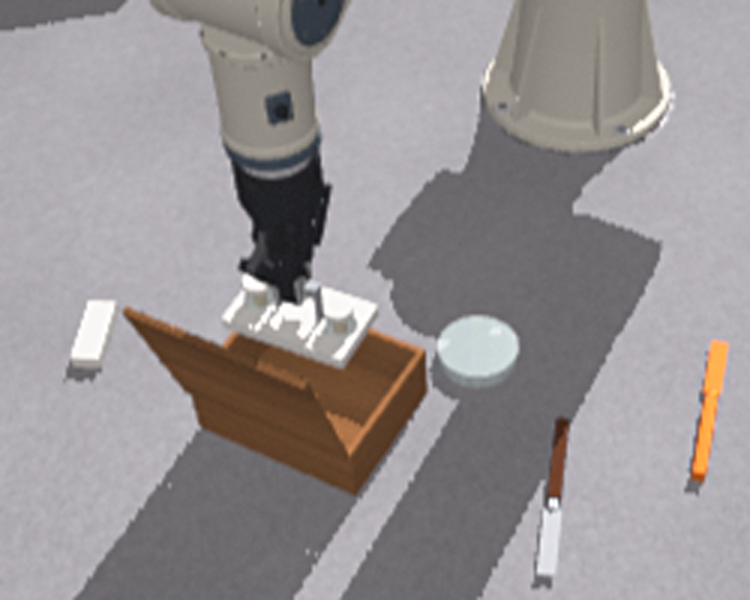

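Both jars are upright in their wells and the carrier is level. Its underside is at about 138 mm, roughly 68 mm above the rim. I'll hold it for over 4 s.

```bash

python3 -m creep '[{"dp":[0,0,0],"angular":[0,0,0],"fingers":3},{"dp":[0,0,0],"angular":[0,0,0],"fingers":3},{"dp":[0,0,0],"angular":[0,0,0],"fingers":3},{"dp":[0,0,0],"angular":[0,0,0],"fingers":3},{"dp":[0,0,0],"angular":[0,0,0],"fingers":3}]'
python3 -m creep '[{"dp":[0,0,0],"angular":[0,0,0],"fingers":3},{"dp":[0,0,0],"angular":[0,0,0],"fingers":3},{"dp":[0,0,0],"angular":[0,0,0],"fingers":3},{"dp":[0,0,0],"angular":[0,0,0],"fingers":3},{"dp":[0,0,0],"angular":[0,0,0],"fingers":3}]'
python3 -m creep '[{"dp":[0,0,0],"angular":[0,0,0],"fingers":3},{"dp":[0,0,0],"angular":[0,0,0],"fingers":3},{"dp":[0,0,0],"angular":[0,0,0],"fingers":3},{"dp":[0,0,0],"angular":[0,0,0],"fingers":3},{"dp":[0,0,0],"angular":[0,0,0],"fingers":3}]'
python3 -m creep '[{"dp":[0,0,0],"angular":[0,0,0],"fingers":3},{"dp":[0,0,0],"angular":[0,0,0],"fingers":3},{"dp":[0,0,0],"angular":[0,0,0],"fingers":3},{"dp":[0,0,0],"angular":[0,0,0],"fingers":3},{"dp":[0,0,0],"angular":[0,0,0],"fingers":3}]'
python3 -m creep '[{"dp":[0,0,0],"angular":[0,0,0],"fingers":3},{"dp":[0,0,0],"angular":[0,0,0],"fingers":3},{"dp":[0,0,0],"angular":[0,0,0],"fingers":3},{"dp":[0,0,0],"angular":[0,0,0],"fingers":3},{"dp":[0,0,0],"angular":[0,0,0],"fingers":3}]'
python3 -m creep '[{"dp":[0,0,0],"angular":[0,0,0],"fingers":3},{"dp":[0,0,0],"angular":[0,0,0],"fingers":3},{"dp":[0,0,0],"angular":[0,0,0],"fingers":3},{"dp":[0,0,0],"angular":[0,0,0],"fingers":3},{"dp":[0,0,0],"angular":[0,0,0],"fingers":3}]'
python3 -m creep '[{"dp":[0,0,0],"angular":[0,0,0],"fingers":3},{"dp":[0,0,0],"angular":[0,0,0],"fingers":3},{"dp":[0,0,0],"angular":[0,0,0],"fingers":3},{"dp":[0,0,0],"angular":[0,0,0],"fingers":3},{"dp":[0,0,0],"angular":[0,0,0],"fingers":3}]'
python3 -m creep '[{"dp":[0,0,0],"angular":[0,0,0],"fingers":3},{"dp":[0,0,0],"angular":[0,0,0],"fingers":3},{"dp":[0,0,0],"angular":[0,0,0],"fingers":3},{"dp":[0,0,0],"angular":[0,0,0],"fingers":3},{"dp":[0,0,0],"angular":[0,0,0],"fingers":3}]'
python3 -m creep '[{"dp":[0,0,0],"angular":[0,0,0],"fingers":3},{"dp":[0,0,0],"angular":[0,0,0],"fingers":3},{"dp":[0,0,0],"angular":[0,0,0],"fingers":3},{"dp":[0,0,0],"angular":[0,0,0],"fingers":3},{"dp":[0,0,0],"angular":[0,0,0],"fingers":3}]'
python3 -m creep '[{"dp":[0,0,0],"angular":[0,0,0],"fingers":3},{"dp":[0,0,0],"angular":[0,0,0],"fingers":3},{"dp":[0,0,0],"angular":[0,0,0],"fingers":3},{"dp":[0,0,0],"angular":[0,0,0],"fingers":3},{"dp":[0,0,0],"angular":[0,0,0],"fingers":3}]' | tail -5
python3 - <<'E'
from h import *
s=r.sense();print(s["clock"],s["eef_pos"],s["tcp_rot"])
a=optics.grab_frame("wrist")[:260];b=optics.grab_frame("scene")[90:270,150:350]
W=np.zeros((260+360,520,3),np.uint8);W=np.vstack([a[:, :512],cv2.resize(b,(400,360)) if 0 else cv2.copyMakeBorder(cv2.resize(b,(378,340)),0,0,67,67,cv2.BORDER_CONSTANT)])
cv2.imwrite("pics/end.png",W)
E
```

```text
clock: 17.77
eef_pos: [606.4, -126.2, 173.0]
tcp_rot: [3.142, 0.0, 1.46]
contact_force: [0.2, 0.0, -2.5]
opening: 0.129
clock: 18.18
eef_pos: [606.4, -126.2, 173.0]
tcp_rot: [3.142, -0.0, 1.46]
contact_force: [0.2, -0.5, -2.9]
opening: 0.125
clock: 18.6
eef_pos: [606.4, -126.2, 173.0]
tcp_rot: [-3.142, 0.0, 1.46]
contact_force: [-0.2, 0.1, -2.4]
opening: 0.123
clock: 19.02
eef_pos: [606.5, -126.2, 173.0]
tcp_rot: [3.142, -0.0, 1.46]
contact_force: [-0.0, 0.6, -2.9]
opening: 0.121
clock: 19.43
eef_pos: [606.5, -126.2, 173.0]
tcp_rot: [3.142, 0.0, 1.46]
contact_force: [0.0, -0.7, -2.4]
opening: 0.12
clock: 19.85
eef_pos: [606.4, -126.2, 173.0]
tcp_rot: [-3.142, -0.0, 1.46]
contact_force: [-0.6, -0.3, -2.2]
opening: 0.124
clock: 20.27
eef_pos: [606.4, -126.2, 173.0]
tcp_rot: [-3.142, 0.0, 1.46]
contact_force: [-0.4, -0.1, -1.7]
opening: 0.124
clock: 20.68
eef_pos: [606.4, -126.2, 173.0]
tcp_rot: [-3.142, -0.0, 1.46]
contact_force: [0.5, 0.4, -1.7]
opening: 0.127
clock: 21.1
eef_pos: [606.4, -126.2, 173.0]
tcp_rot: [3.142, 0.0, 1.46]
contact_force: [0.2, 0.2, -2.0]
opening: 0.122
clock: 21.52
eef_pos: [606.4, -126.2, 173.0]
tcp_rot: [-3.142, -0.0, 1.46]
contact_force: [0.4, 0.1, -2.0]
opening: 0.123
21.5167 [ 606.44734336 -126.19784253  173.00076646] [-3.14158808e+00 -6.50589799e-06  1.45977577e+00]
```

View pics/end.png

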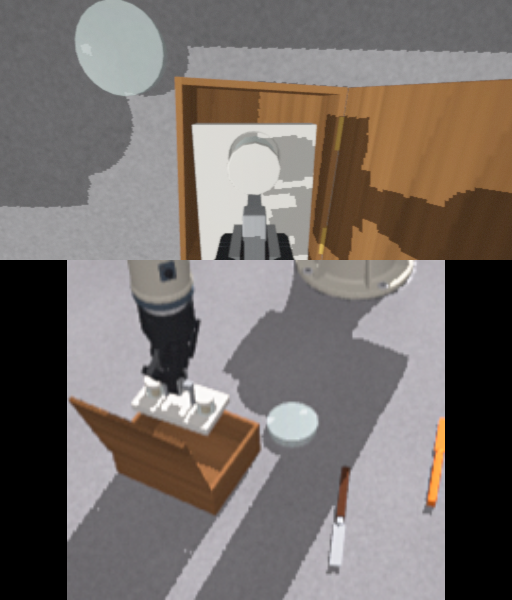

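The carrier is still steady above the box: plate edge at row 124, both caps upright in the scene view, lid back and spatula flat on the bench. I'm handing in.

```bash
python3 -c "
from rig import r
print(r.sign_off())"
```

```text
the job is handed in; nothing more can be done
None
```

The job is handed in: the lid is open, the spatula is back on the bench, and the arm is still holding the carrier above the box.

- **Spatula and lid:** I used the small brown spatula (185 mm). I pried the lid up by its lip with the blade and swung it back to its stop, which I felt at about 13 N. Then I laid the spatula flat near its old spot.
- **Carrier:** I lifted it by its handle and centred it above the box. By my estimate its underside is about 138 mm above the bench, roughly 68 mm above the rim.
- **Hold:** It stayed level and still to about 0.1 mm for more than 4 s, and I handed in at about 21.5 s.
- **Last checks:** The last pictures show both jars upright in their wells and the lid still back. The dish and the orange look-alike were undisturbed; the oil bottle and mailer were outside the last picture but looked undisturbed earlier.
- **Odd readings:**
  - The gripper reported an opening of about 10 mm on the 14 mm handle and the 12 mm bar, but neither slipped.
  - The fingers or handle pushed down with about 6 N while closing on the spatula, and the upward reading was about 7 N on the carrier handle. Both went away on lifting.
  - I entered one sideways shift wrongly while lining up over the carrier, and corrected it before going down.

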